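Lock a plug into the counter-top clamp fixture

ROBOT

A 7-joint arm with a two-finger parallel gripper is mounted at the origin on the work surface. World frame = base frame: x ahead of the robot, y to its left, z up, the work surface at z = 0. Lengths are in m, angles in rad, forces in N, time in s.
With the tool pointing down it reaches from about 0.4 to 0.85 m from the base axis. Payload 4.5 kg.
Tool frame: the origin (TCP) lies midway between the tips of the shut fingers; the grasp point (between the pads) lies 19 mm behind it; z points along the fingers, y is the direction in which the jaws open and shut (so a half turn about z gives the same grasp; the last joint's range is limited). The gripper opens to 88 mm and grips with 3 to 60 N. Pads are 18 mm wide; open, the fingers measure 123 mm over their backs; the gripper's body (75 mm by 187 mm) begins 45 mm behind the grasp point.
Start: joints at [1.233, 0.689, -0.195, 1.565, 0.157, 0.902, -0.215], TCP at [0.227, -0.582, 0.239] pointing down, gripper open.
Joint ranges: [-3.01, 3.01], [-0.46, 2.08], [-1.47, 1.51], [0.13, 2.56], [-1, 4.14], [0.04, 2.09], [-2.66, 2.66]. Speed limits (rad/s): [2.57, 2.57, 3.14, 3.14, 3.14, 3.14, 3.14].

INTERFACE

Orientations are given as a unit quaternion [x, y, z, w].
In Python, from plant import r gives the robot as it stands. The module is installed in compiled form; this text tells all that it offers.
- The arm moves only by the tool carry_out, never from a script. Its argument "commands" is a list of rows, each a list of 6 numbers: the shift along the tool's x, y, z in m, then the turn, a rotation vector about the tool's x, y, z in degrees. In form: [[dx, dy, dz, wx, wy, wz], ...]. A call has 1 to 12 rows; each row is the pose to reach, as a shift and turn from the pose commanded when the call began, along the tool's axes at that moment; what a row does not reach only later rows make up. A row lasts 1/10 s, in which the tool goes at most 50 mm and 8.59 degrees, less where a joint would pass 70% of its speed; a pose out of reach is approached as far as the arm can. A call with a gripper value outside its range is refused whole. "fingers" is the closure in counts, from 0 (fully open) to 255 (shut), set as the call begins (left out, the last holds). The fingers move at their own pace and stop on an object; "grip_force" is the grip in N (left out, the last holds). Time passes only in rows, so rows that repeat a pose let the fingers close. It gives the time, the measured TCP pose, the force and the opening at its end, in the units of the state.
- r.get_state(): the state, without advancing time (a new reading comes with each control period).
- r.snapshot(name): name is "side" or "top"; returns a dict with "img" (480x640x3 uint8, blue, green, red), "intrinsics" (3x3 intrinsics, pixels), "extrinsics" (4x4, takes a point from camera to world coordinates). Camera axes: x right, y down, z forward; pixel columns grow to the right and rows downward; lengths in m; the calibration is good to about 2 mm. A picture is of the moment at which its call begins. There is no depth.
- r.finish_job(): hands the job in, once; it reports no verdict.
Trained networks look in a picture, given as the dict that the camera call returned (one of the last four; its "shot" number tells which), for a name from the list of things; names that differ only in an ending like _2 or _b are one class to them, and where a whole thing is asked for, a point or a joint stands for the part that bears it (a point fixed in the world has none). Each returns a list of dicts, best first, with "p" (0 to 1); they miss things now and then, are a little off and sometimes report something else, mostly with a low value. They report only what shows in the picture. A call takes as long as a camera call. They do not tell look-alikes from the thing itself.
- r.spot_in(picture, label): "xyz" ([x, y, z] in m, in world coordinates, good to about 4 mm: the middle of the surface that is visible of it).
- r.spot_point(picture, label): "xyz" ([x, y, z] in m, in world coordinates, good to about 4 mm: a listed point, or the origin of a listed thing).
The state is a dict: "clock": time; "q": joint angles; "qd": joint speeds; "joint_torque": joint torques, N m; "tool_pos": TCP position; "eef_rot": TCP orientation; "contact_force": force on the tool from outside, world axes, zero at the start; "moment": the same for the moment, N m; "opening": opening from 0.0 (shut) to 1.0 (fully open).
Only numpy, scipy, OpenCV 4.12 (cv2) and the standard library are available. Lean on these libraries where they do the work, as an engineer would, in place of code of your own. Each camera call takes 0.05 s, during which the arm holds its last target.

TASK

Without gripping or lifting anything, use the fingertips to slide the black plug along the fence of the aluminium fixture until it rests against the side stop, in front of the clamp's plunger, while the clamp is still open. Then push the red clamp handle over past its dead point until it snaps into lock, so that the plunger holds the plug against the fence, and move clear. Leave the tape rolls, the spray can and the orange spare plug where they are.

Things in the scene. Friction and masses are not known exactly. Their poses are not given: they have to be found in the camera images.
- fixture: aluminium plate 10 mm thick, fixed to the counter, carrying fence, side stop and toggle clamp. Origin: underside (counter level), below the clamp's centre line. Own z up; own +x = the way the plunger advances and the handle is pushed. Own frame, mm: plate x -120..115, y -65..160, top z 10; dark clamp body x -110..25, y -28..28, up to z 52
- fence_face (a point): point on the fixture's steel fence, on the working face (facing the fixture's -x), at x 92.8, y 0, z 30 mm of the fixture's frame. The fence is 18 mm thick, runs along y from -42 to 153 and rises to z 50. Axes as the fixture's
- stop_face (a point): point on the fixture's steel side stop, on the working face (facing the fixture's +y), at x 71, y -22, z 30 mm of the fixture's frame. The stop is 16 mm thick, runs from x 48 to 93 (to the fence) and rises to z 50. Axes as the fixture's
- bumper: black rubber bumper on the plunger's end, 24 mm dia, 10 mm long, axis along the fixture's x at its y 0, z 40 mm. Origin: centre of its back; its face is 10 mm ahead in +x: at the fixture's x 37 when open, 53 when locked on nothing. It gives up to 9 mm at 1.5 N per mm, so holds a seated plug with some 5 to 7 N
- nest (a point): fixed point on the fixture where the centre (half-way up) of the plug is when the plug touches both fence and side stop: x 70.8, y 0, z 32.5 mm in the fixture's frame. Axes as the fixture's
- plug_mid (a point): centre (half-way up) of the loose black ribbed plug, an upright cylinder 44 mm dia, 45 mm high, about 80 g, standing on the fixture plate beside the fence, some 75 to 105 mm from its nest towards the fixture's +y, and 0 to 8 mm off the fence. It slides easily under a push of the fingers near the plate. Own z is up
- handle_pivot (a point): fixed point on the clamp handle's hinge axis (axis along the fixture's y): x -75, y 0, z 40 mm in the fixture's frame. Axes as the fixture's
- handle_tip (a point): outer end of the clamp handle on its centre line, 100 mm from the pivot. The handle is a straight bar in the fixture's plane y = 0: 12 mm dia steel near the pivot, a red round grip 18 mm dia over the outer 60 mm
- clamp_handle (a joint): handle angle (rad). 0 = open: handle up, leaning 15 degrees back (to the fixture's -x). Grows as it is pushed over to +x and down; 1.45 = locked at its stop, lying forward over the plunger 22 degrees above level. A spring returns it to 0 if let go before the dead point near 1.08 and snaps it to 1.45 beyond; needs at most 0.5 N m (5 to 7 N on the grip)
- spare_plug_mid (a point): centre of a loose orange plug of the same size, standing on the counter near the fixture; to be left alone
- black_tape_mid (a point): centre of a loose roll of black tape lying flat, 68 mm dia, 19 mm high; to be left alone
- masking_tape_mid (a point): centre of a loose roll of cream masking tape lying flat, 96 mm dia, 24 mm high; to be left alone
- spray_can: loose grey spray can with a blue band and a white spray cap, 56 mm dia, 150 mm high, standing; origin at the centre of its underside; to be left alone
Mind the look-alikes: they are no part of the job. Leave any pink look-alike of the part that bears plug_mid alone.

How it is judged:
By the outcome, as a careful person would: the job done as asked, in the order asked, and still so for the second after the job is handed in, with the robot touching nothing.
It also fails if it takes over 48 s, if anything falls off the work surface, if the arm or the gripper's body presses on something with over 40 N, if the wrist force passes 120 N, or if a joint passes its speed limit or range.

## Working session

There is one attempt and no reset: what is moved stays moved. The work goes in short steps, Python scripts to look and compute and a tool call to move; the robot and the scene stay as the last step left them, time stands still between calls to the robot, and variables do not carry over. Pictures are saved under pics/ and viewed, and the job is handed in when it is done.

Besides the shell and the picture viewer there is one more tool, called after "Call:" as name(argument=value, ...), one argument or row to a line, values as JSON. carry_out: Moves the arm, as the interface text tells. Its arguments: {"type":"object","properties":{"commands":{"type":"array","items":{"type":"array","items":{"type":"number"}}},"fingers":{"type":"number"},"grip_force":{"type":"number"}},"required":["commands"]}

```bash
mkdir -p pics
cat > h.py <<'E'
import numpy as np, cv2
from plant import r
from scipy.spatial.transform import Rotation as R
np.set_printoptions(precision=4,suppress=True)
def proj(s,p):
    T=np.linalg.inv(np.array(s["extrinsics"]));c=T[:3,:3]@np.array(p)+T[:3,3];u=np.array(s["intrinsics"])@c;return u[:2]/u[2]
def ray(s,uv,z):
    E=np.array(s["extrinsics"]);d=E[:3,:3]@np.linalg.inv(np.array(s["intrinsics"]))@np.array([uv[0],uv[1],1]);o=E[:3,3];return o+d*(z-o[2])/d[2]
E
python3 - <<'E'
from h import *
st=r.get_state();print(st)
for n in("side","top"):
    s=r.snapshot(n);cv2.imwrite(f"pics/{n}0.png",s["img"]);print(n,np.array(s["extrinsics"]))
    for l in["fixture","fence_face","stop_face","bumper","nest","plug_mid","handle_pivot","handle_tip","spare_plug_mid","black_tape_mid","masking_tape_mid","spray_can"]:
        print(l,[(np.array(d["xyz"]).round(4).tolist(),round(d["p"],2)) for d in r.spot_point(s,l)[:3]])
E
```

```text
{'clock': 0.0, 'q': array([ 1.2328,  0.69  , -0.1945,  1.5663,  0.1573,  0.9025, -0.2151]), 'qd': array([-0.0007, -0.0017, -0.0007, -0.0007, -0.0008, -0.001 , -0.0011]), 'joint_torque': array([ -0.0008, -52.7573,  -1.2677, -15.343 ,  -0.0528,   0.0066,
         0.0002]), 'tool_pos': array([ 0.2268, -0.5817,  0.2379]), 'eef_rot': array([ 0.9828,  0.1849, -0.0002, -0.0009]), 'contact_force': array([ 0.2525, -0.3723,  0.2755]), 'moment': array([-0.0133,  0.0322,  0.0646]), 'opening': 0.9984335047199889}
side [[-0.9775 -0.1142  0.1775  0.4324]
 [-0.2108  0.5678 -0.7957  0.7217]
 [-0.01   -0.8152 -0.5791  0.6148]
 [ 0.      0.      0.      1.    ]]
fixture [([0.5455, -0.0924, -0.0007], 0.71)]
fence_face [([0.6292, -0.0647, 0.0315], 0.66)]
stop_face [([0.6119, -0.0917, 0.031], 0.83)]
bumper [([0.5668, -0.0865, 0.0406], 0.39), ([0.5243, 0.1662, 0.015], 0.28)]
nest [([0.6084, -0.0747, 0.0328], 0.65)]
plug_mid [([0.7313, -0.0679, 0.0215], 0.87), ([0.648, 0.1499, 0.0193], 0.82), ([0.7316, 0.039, 0.0205], 0.8)]
handle_pivot [([0.4724, -0.121, 0.0401], 0.95)]
handle_tip [([0.4512, -0.1334, 0.133
[... 317 characters left out ...]
   ]]
fixture [([0.5438, -0.093, -0.0006], 0.64)]
fence_face [([0.6278, -0.0676, 0.032], 0.63), ([0.3801, 0.1132, 0.0128], 0.47)]
stop_face [([0.6163, -0.0917, 0.0329], 0.66)]
bumper [([0.5633, -0.0874, 0.0406], 0.63)]
nest [([0.6087, -0.0731, 0.0337], 0.87)]
plug_mid [([0.7301, -0.0738, 0.0213], 0.98), ([0.572, 0.0117, 0.0385], 0.83), ([0.7319, 0.0373, 0.0242], 0.83)]
handle_pivot [([0.4727, -0.1224, 0.0421], 0.72)]
handle_tip [([0.4498, -0.1324, 0.1377], 0.77)]
spare_plug_mid [([0.5916, -0.222, 0.0255], 0.89)]
black_tape_mid [([0.5226, 0.1646, 0.011], 0.66)]
masking_tape_mid [([0.3831, 0.1109, 0.0079], 0.58)]
spray_can [([0.6853, -0.2488, -0.0006], 0.59), ([0.6287, -0.0664, 0.0326], 0.18)]
```

View pics/side0.png

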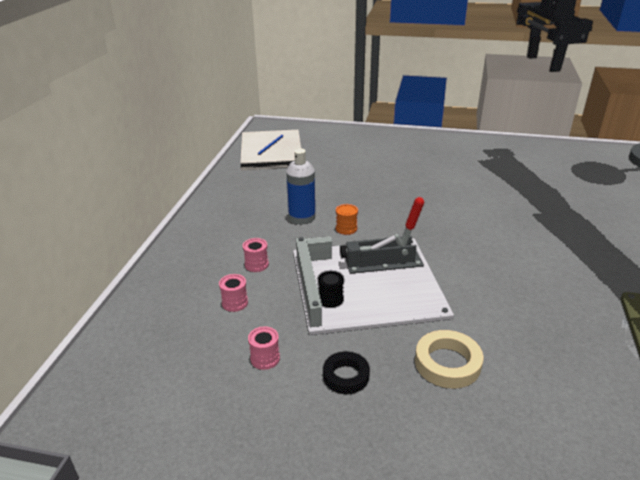

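View pics/top0.png

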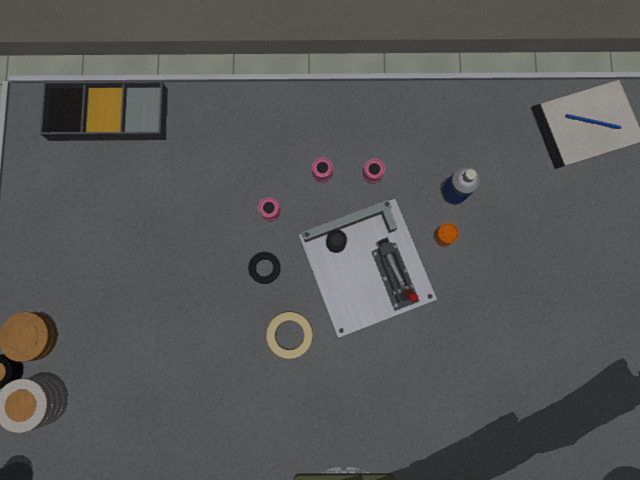

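The side view shows the black plug at (331,288) inside the fence, pink look-alikes at (256,254), (233,292) and (264,348), the orange plug at (347,219) and the handle up at (415,213). In the top view, the black plug is at (336,240) and the pinks are at (322,168), (373,170) and (269,208). Only the black one stands on the plate. Next I fit the fixture pose and confirm in a crop.

```bash
cat > fit.py <<'E'
from h import *
from scipy.optimize import least_squares
F={"fixture":(0,0,0),"fence_face":(92.8,0,30),"stop_face":(71,-22,30),"bumper":(27,0,40),"nest":(70.8,0,32.5),"handle_pivot":(-75,0,40),"handle_tip":(-75-25.9,0,136.6)}
S={n:r.snapshot(n) for n in("side","top")}
P=[];W=[]
for n,s in S.items():
    for l,f in F.items():
        d=r.spot_point(s,l)
        if d: P.append(f);W.append(d[0]["xyz"])
P=np.array(P)/1e3;W=np.array(W)
def tf(v,p): c,q=np.cos(v[2]),np.sin(v[2]);p=np.atleast_2d(p);return np.c_[v[0]+c*p[:,0]-q*p[:,1],v[1]+q*p[:,0]+c*p[:,1],p[:,2]]
f=least_squares(lambda v:(tf(v,P)-W).ravel(),[.545,-.09,.35],loss="soft_l1",f_scale=.004)
v=f.x;print("fix",v,np.degrees(v[2]));print((tf(v,P)-W)*1e3)
np.save("fix.npy",v)
for n,s in S.items():
    im=cv2.resize(s["img"],None,fx=4,fy=4,interpolation=cv2.INTER_CUBIC)
    def L(pts,c):
        q=np.array([proj(s,p)*4+1.5 for p in tf(v,np.array(pts)/1e3)]).astype(int);cv2.polylines(im,[q],True,c,1)
    L([(-120,-65,10),(115,-65,10),(115,160,10),(-120,160,10)],(0,255,0))
    L([(92.8,-42,50),(110.8,-42,50),(110.8,153,50),(92.8,153,50)],(0,255,255))
    L([(-75,0,40),(-100.9,0,136.6)],(255,255,0))
    c=[proj(s,p)*4 for p in tf(v,[[.0,.045,.02]])][0].astype(int)
    cv2.imwrite(f"pics/fit_{n}.png",im[max(0,c[1]-300):c[1]+300,c[0]-390:c[0]+390])
    for l in["plug_mid"]:
        for d in r.spot_point(s,l):
            w=np.array(d["xyz"]);dd=w[:2]-v[:2];c_,s_=np.cos(v[2]),np.sin(v[2]);print(n,w,d["p"],"fixture mm",np.array([c_*dd[0]+s_*dd[1],-s_*dd[0]+c_*dd[1]])*1e3,proj(s,w))
E
python3 fit.py
```

```text
fix [ 0.5426 -0.0972  0.3594] 20.589266541793354
[[ -2.338   -4.3021   1.1   ]
 [ -1.1655   0.7325  -0.8   ]
 [  2.9636  -2.1286   0.4   ]
 [119.4374  46.6929 -94.8   ]
 [ -0.8603   0.5958   3.9   ]
 [  1.3526  -3.3771   1.4   ]
 [ -1.593    1.7147  -0.7   ]
 [  1.7345  -1.3675   0.7   ]
 [ -3.1364  -0.7286  -2.6   ]
 [  0.9374  -0.5071   0.2   ]
 [ -3.3603   2.4958  -0.7   ]
 [  1.0526   0.9229  -3.5   ]
 [ -0.693    0.0147  -1.4   ]]
side [0.5696 0.009  0.034 ] 0.94 fixture mm [62.6586 89.9102] [333.2602 287.2982]
side [0.6452 0.1494 0.0205] 0.87 fixture mm [182.8037 194.7562] [264.826  346.3029]
side [ 0.7294 -0.0711  0.0251] 0.8 fixture mm [184.083  -41.2697] [255.1    253.0384]
side [0.7341 0.0413 0.022 ] 0.79 fixture mm [228.0101  62.2979] [232.0574 292.5751]
top [0.6392 0.1499 0.0245] 0.82 fixture mm [177.3627 197.3343] [271.7673 211.3698]
top [0.731  0.0416 0.0245] 0.77 fixture mm [225.2136  63.6689] [322.1443 169.5133]
top [ 0.7328 -0.0698  0.0236] 0.72 fixture mm [187.723  -41.2484] [373.5905 168.5001]
top [0.5722 0.0141 0.0355] 0.6 fixture mm [66.8861 93.7701] [335.7676 241.1445]
```

View pics/fit_top.png

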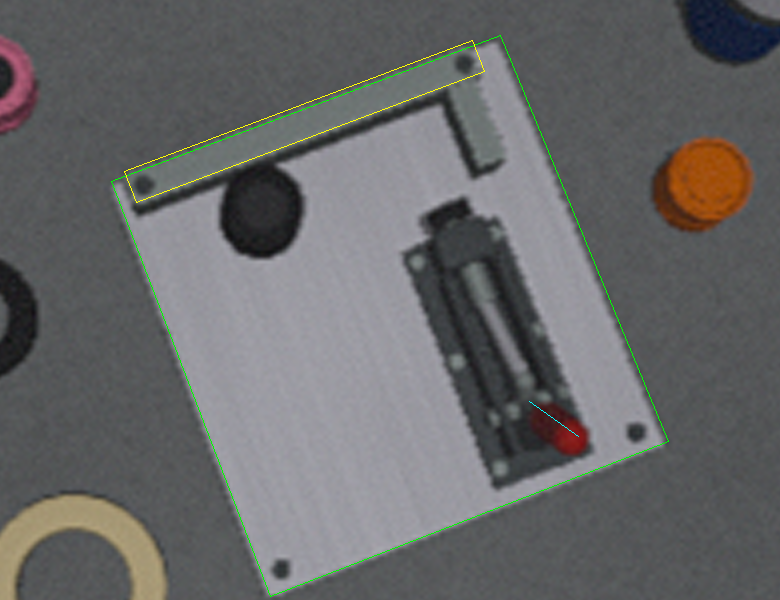

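View pics/fit_side.png

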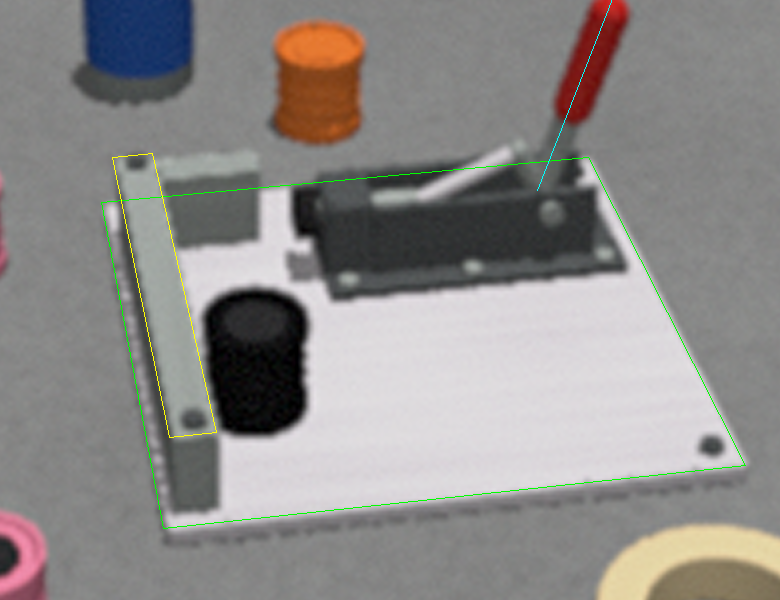

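Run:
```python
from h import *
s=r.snapshot("top")
im=s["img"][190:345,290:445]
cv2.imwrite("pics/z_top.png",cv2.resize(im,(600,600),interpolation=cv2.INTER_CUBIC))
s=r.snapshot("side")
cv2.imwrite("pics/z_side.png",cv2.resize(s["img"][190:340,285:460],(700,600),interpolation=cv2.INTER_CUBIC))
```

```text
(no output)
```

View pics/z_top.png

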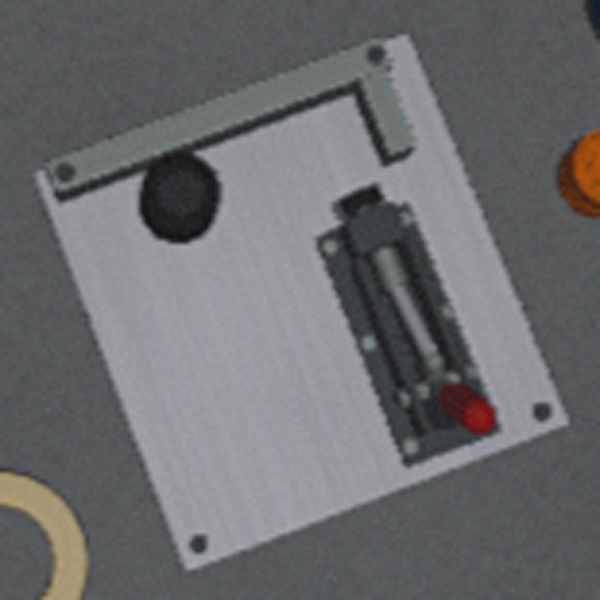

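View pics/z_side.png

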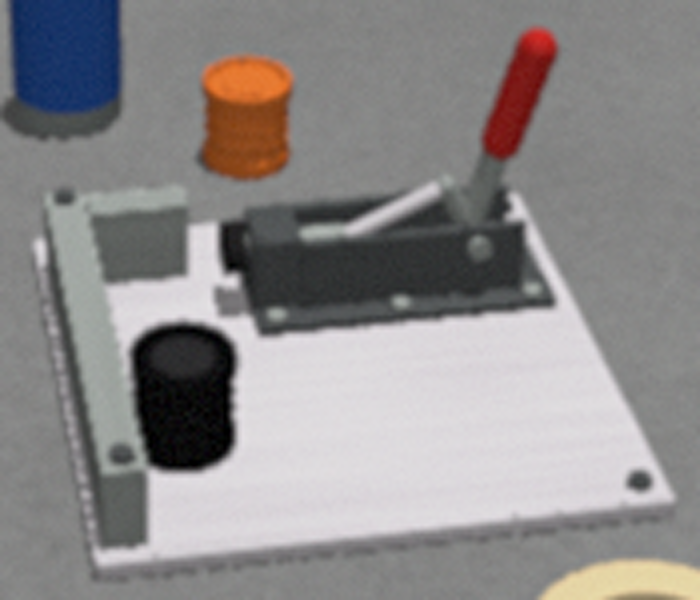

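```bash
cat > fit2.py <<'E'
from h import *
from scipy.optimize import least_squares
S={n:r.snapshot(n) for n in("side","top")}
A={"top":([(115,-65,10,409,35),(-120,-65,10,568,424),(-120,160,10,190,571),(115,160,10,38,173),(92.8,153,50,62,193),(110.8,153,50,48,160),(92.8,-22,50,358,82)],290,190,3.871),
"side":([(110.8,-42,50,43,195),(110.8,153,50,100,472),(92.8,153,50,146,466),(115,160,10,97,562),(-120,160,10,672,497),(115,-65,10,37,238),(92.8,-22,50,93,208),(-120,-65,10,522,192)],285,190,4.)}
def tf(v,p): c,q=np.cos(v[2]),np.sin(v[2]);p=np.atleast_2d(p);return np.c_[v[0]+c*p[:,0]-q*p[:,1],v[1]+q*p[:,0]+c*p[:,1],p[:,2]+(v[3] if len(v)>3 else 0)]
def res(v,names):
    o=[]
    for n in names:
        L,x0,y0,k=A[n]
        for a in L:
            o.append(proj(S[n],tf(v,np.array(a[:3])/1e3)[0])-np.array([x0+(a[3]+.5)/k-.5,y0+(a[4]+.5)/k-.5]))
    return np.ravel(o)
for names in(["top"],["side"],["top","side"]):
    f=least_squares(lambda v:res(v,names),[.545,-.095,.36],loss="soft_l1");print(names,f.x,np.degrees(f.x[2]));print(f.fun.reshape(-1,2).round(1).tolist())
v=f.x;np.save("fix.npy",v)
c,s=np.cos(v[2]),np.sin(v[2])
# plug top centre picks, z=.055
for n,uv in(("top",(180,195)),("side",(185,356))):
    L,x0,y0,k=A[n];w=ray(S[n],(x0+uv[0]/k,y0+uv[1]/k),.055);d=w[:2]-v[:2]
    print("plug",n,w,np.array([c*d[0]+s*d[1],-s*d[0]+c*d[1]])*1e3)
E
python3 fit2.py
```

```text
['top'] [ 0.5403 -0.0972  0.3573] 20.469016999964932
[[0.5, -1.0], [1.4, 0.3], [-0.6, 0.8], [-0.8, -0.3], [-0.8, -0.0], [-0.2, 0.5], [1.0, -0.7]]
['side'] [ 0.5408 -0.0985  0.3552] 20.352130021918615
[[0.6, -1.1], [0.2, -0.4], [0.4, -0.0], [-0.7, -0.1], [1.2, 0.7], [-0.7, -0.6], [-0.6, 1.0], [-0.3, 0.0]]
['top', 'side'] [ 0.5406 -0.0978  0.3561] 20.40024562541129
[[0.9, -1.1], [1.6, 0.2], [-0.4, 0.6], [-0.5, -0.5], [-0.5, -0.2], [0.1, 0.3], [1.4, -0.8], [0.6, -0.8], [0.3, -0.0], [0.5, 0.3], [-0.5, 0.3], [1.4, 1.0], [-0.7, -0.3], [-0.6, 1.2], [-0.2, 0.2]]
plug top [0.5707 0.0131 0.055 ] [66.8692 93.4579]
plug side [0.5719 0.0145 0.055 ] [68.4604 94.3073]
```

```bash
cat > plan.py <<'E'
from h import *
import sys
FX=np.array([.5408,-.0976]);YAW=np.radians(20.43)
def f2w(x,y): c,s=np.cos(YAW),np.sin(YAW);return FX+np.array([c*x-s*y,s*x+c*y])/1e3
def w2f(p): c,s=np.cos(YAW),np.sin(YAW);d=np.array(p[:2])-FX;return np.array([c*d[0]+s*d[1],-s*d[0]+c*d[1]])*1e3
def shift(st,x,y,z,yaw_rel):
    """tool shift (m) & turn (deg) to get TCP to fixture x,y,z mm with tool x yaw_rel deg from fixture x, pointing down"""
    Rt=R.from_quat(st["eef_rot"]);w=np.r_[f2w(x,y),z/1e3]
    d=Rt.inv().apply(w-st["tool_pos"])
    G=R.from_euler("z",YAW+np.radians(yaw_rel))*R.from_euler("x",np.pi)
    return d,np.degrees((Rt.inv()*G).as_rotvec())
if __name__=="__main__":
    st=r.get_state();print("t",st["clock"],"fix",w2f(st["tool_pos"]),"z",st["tool_pos"][2]*1e3,"F",st["contact_force"])
    for a in sys.argv[1:]:
        d,t=shift(st,*map(float,a.split(",")));print(a,d,t)
E
python3 plan.py 57,155,239,15 57,155,100,15 57,155,21,15
```

```text
t 2.4 fix [-463.1835 -344.7239] z 238.7376279896378 F [ 0.3696 -0.7086  0.9222]
57,155,239,15 [ 0.5277 -0.4917 -0.0003] [  0.0043  -0.0002 -14.1275]
57,155,100,15 [ 0.5277 -0.4918  0.1387] [  0.0043  -0.0002 -14.1275]
57,155,21,15 [ 0.5277 -0.4918  0.2177] [  0.0043  -0.0002 -14.1275]
```

Call:
carry_out(
  commands=[
    [0.035, -0.033, 0, 0, 0, -1],
    [0.07, -0.066, 0, 0, 0, -2],
    [0.105, -0.099, 0, 0, 0, -3],
    [0.14, -0.132, 0, 0, 0, -4],
    [0.175, -0.165, 0, 0, 0, -5],
    [0.21, -0.198, 0, 0, 0, -6],
    [0.245, -0.231, 0, 0, 0, -7],
    [0.28, -0.264, 0, 0, 0, -8],
    [0.315, -0.297, 0, 0, 0, -9],
    [0.35, -0.33, 0, 0, 0, -10],
    [0.385, -0.363, 0, 0, 0, -11],
    [0.42, -0.396, 0, 0, 0, -12],
  ],
  fingers=255,
  grip_force=20,
)

```text
clock: 3.6
tool_pos: [0.4753, -0.059, 0.239]
eef_rot: [0.958, 0.287, 0.0, 0.0]
contact_force: [1.2, -1.0, 0.1]
opening: 0.008
```

```bash
python3 plan.py 57,155,239,15 57,155,100,15 57,155,21,15
```

```text
t 3.6 fix [-47.9031  59.0839] z 238.98156044289308 F [ 1.185  -1.0224  0.0628]
57,155,239,15 [ 0.1237 -0.0701 -0.    ] [ 0.0368 -0.0245 -2.0891]
57,155,100,15 [ 0.1236 -0.0701  0.139 ] [ 0.0368 -0.0245 -2.0891]
57,155,21,15 [ 0.1236 -0.0702  0.218 ] [ 0.0368 -0.0245 -2.0891]
```

Call:
carry_out(
  commands=[
    [0.042, -0.024, 0, 0, 0, -1],
    [0.084, -0.048, 0, 0, 0, -2],
    [0.124, -0.07, 0, 0, 0, -2],
    [0.124, -0.07, 0.035, 0, 0, -2],
    [0.124, -0.07, 0.07, 0, 0, -2],
    [0.124, -0.07, 0.105, 0, 0, -2],
    [0.124, -0.07, 0.135, 0, 0, -2],
    [0.124, -0.07, 0.155, 0, 0, -2],
    [0.124, -0.07, 0.155, 0, 0, -2],
  ],
)

```text
clock: 4.5
tool_pos: [0.538, 0.0656, 0.0814]
eef_rot: [0.953, 0.303, -0.002, -0.0]
contact_force: [-0.0, -0.5, -0.2]
opening: 0.002
```

```bash
cat > pic.py <<'E'
from h import *
import sys
t=sys.argv[1]
a=r.snapshot("side")["img"][180:340,270:470];b=r.snapshot("top")["img"][170:340,285:455]
a=cv2.resize(a,(500,400),interpolation=cv2.INTER_CUBIC) if 0 else cv2.resize(a,(400,320),interpolation=cv2.INTER_CUBIC);b=cv2.resize(b,(400,400),interpolation=cv2.INTER_CUBIC)
o=np.zeros((400,800,3),np.uint8);o[:320,:400]=a;o[:,400:]=b;cv2.imwrite(f"pics/{t}.png",o)
E
python3 plan.py 57,155,21,15; python3 pic.py a1
```

```text
t 4.5 fix [ 54.3421 153.9087] z 81.38553251555584 F [-0.0256 -0.4691 -0.1634]
57,155,21,15 [ 0.0031 -0.0003  0.0604] [-0.1117  0.2639 -0.1026]
```

View pics/a1.png

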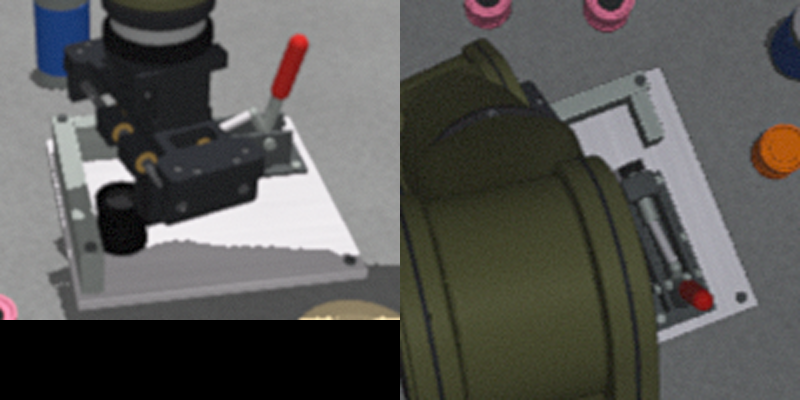

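Run:
```python
from h import *
s=r.snapshot("side");st=r.get_state()
p=proj(s,st["tool_pos"]);print(p)
im=cv2.resize(s["img"][150:300,270:470],(800,600),interpolation=cv2.INTER_CUBIC)
im=cv2.convertScaleAbs(im,alpha=1.8,beta=30)
q=((p-[270,150])*4).astype(int);cv2.circle(im,tuple(int(v) for v in q),5,(0,255,0),1);cv2.imwrite("pics/a2.png",im)
```

```text
[345.1571 286.6018]
```

View pics/a2.png

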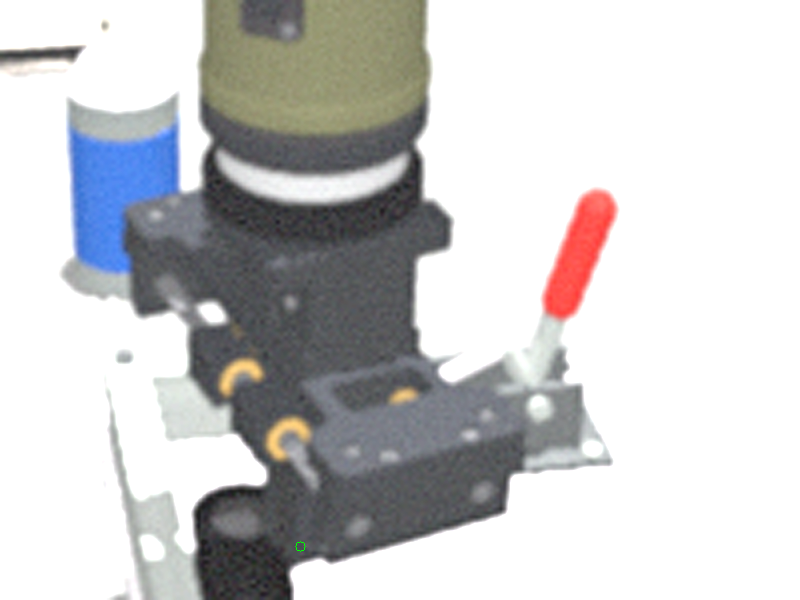

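Call:
carry_out(
  commands=[
    [0, 0, 0.02, 0, 0, 0],
    [0, 0, 0.04, 0, 0, 0],
    [0, 0, 0.055, 0, 0, 0],
    [0, 0, 0.062, 0, 0, 0],
    [0, 0, 0.062, 0, 0, 0],
    [0, 0, 0.062, 0, 0, 0],
  ],
)

```text
clock: 5.25
tool_pos: [0.5402, 0.0659, 0.0223]
eef_rot: [0.953, 0.303, 0.001, 0.0]
contact_force: [0.1, 0.4, 0.2]
opening: 0.007
```

```bash
python3 plan.py 57,155,21,15 59.5,70,21,15 60.6,40,21,15
```

```text
t 5.25 fix [ 56.5192 153.4232] z 22.324498426195092 F [0.1064 0.3509 0.2194]
57,155,21,15 [ 0.0009 -0.0014  0.0013] [ 0.0279 -0.053  -0.1295]
59.5,70,21,15 [-0.0185  0.0814  0.0013] [ 0.0279 -0.053  -0.1295]
60.6,40,21,15 [-0.0252  0.1107  0.0014] [ 0.0279 -0.053  -0.1295]
```

Call:
carry_out(
  commands=[
    [-0.001, 0.006, 0.001, 0, 0, 0],
    [-0.003, 0.013, 0.001, 0, 0, 0],
    [-0.005, 0.02, 0.001, 0, 0, 0],
    [-0.006, 0.026, 0.001, 0, 0, 0],
    [-0.008, 0.033, 0.001, 0, 0, 0],
    [-0.009, 0.039, 0.001, 0, 0, 0],
    [-0.011, 0.046, 0.001, 0, 0, 0],
    [-0.012, 0.052, 0.001, 0, 0, 0],
    [-0.014, 0.059, 0.001, 0, 0, 0],
    [-0.015, 0.065, 0.001, 0, 0, 0],
    [-0.017, 0.072, 0.001, 0, 0, 0],
    [-0.018, 0.078, 0.001, 0, 0, 0],
  ],
)

```text
clock: 6.45
tool_pos: [0.5659, -0.0074, 0.0204]
eef_rot: [0.953, 0.304, -0.004, -0.002]
contact_force: [-8.6, 5.3, 7.1]
opening: 0.006
```

```bash
python3 plan.py  60.6,45,21,15 60.6,40,21,15; python3 pic.py a3
```

```text
t 6.45 fix [54.971  75.7916] z 20.370774631736236 F [-8.621   5.3476  7.1358]
60.6,45,21,15 [-0.0025  0.0312 -0.0008] [-0.3143  0.3632 -0.0408]
60.6,40,21,15 [-0.0038  0.036  -0.0008] [-0.3143  0.3632 -0.0408]
```

View pics/a3.png

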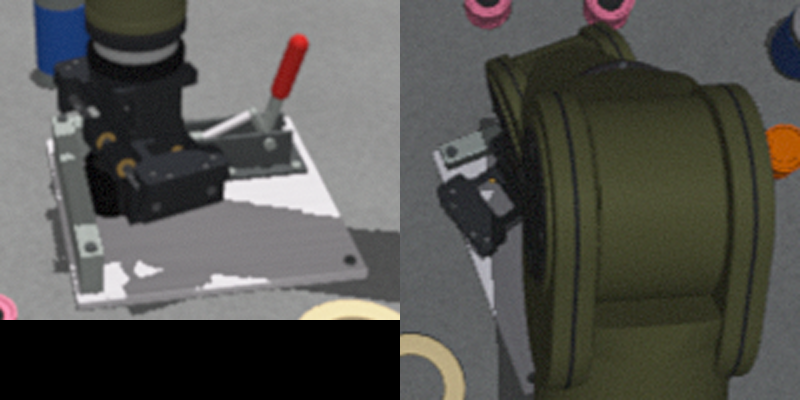

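```bash
python3 plan.py  64,86,22,5
```

```text
t 6.55 fix [55.192  74.4624] z 20.33537151804197 F [-4.6342  1.3684  2.5318]
64,86,22,5 [ 0.0115 -0.0089 -0.0017] [-0.1998  0.3569  9.8674]
```

Call:
carry_out(
  commands=[
    [0.0, -0.006, 0, 0, 0, 0],
    [0.002, -0.012, -0.001, 0, 0, 3],
    [0.006, -0.012, -0.001, 0, 0, 7],
    [0.01, -0.012, -0.001, 0, 0, 10],
    [0.01, -0.012, -0.001, 0, 0, 10],
  ],
)

```text
clock: 7.05
tool_pos: [0.5726, 0.0077, 0.0218]
eef_rot: [0.976, 0.219, 0.001, 0.0]
contact_force: [-0.2, 0.3, 1.8]
opening: 0.006
```

```bash
python3 plan.py  66,60,21,5 67,42,21,5;  python3 - <<'E'
from h import *
s=r.snapshot("side")
im=cv2.resize(s["img"][200:320,270:430],(800,600),interpolation=cv2.INTER_CUBIC)
im=cv2.convertScaleAbs(im,alpha=1.8,beta=30);cv2.imwrite("pics/a4.png",im)
E
```

```text
t 7.05 fix [66.5104 87.5689] z 21.8082575212177 F [-0.1824  0.3251  1.8205]
66,60,21,5 [-0.0029  0.0274  0.0008] [ 0.0568 -0.1137 -0.1023]
67,42,21,5 [-0.0034  0.0454  0.0008] [ 0.0568 -0.1137 -0.1023]
```

View pics/a4.png

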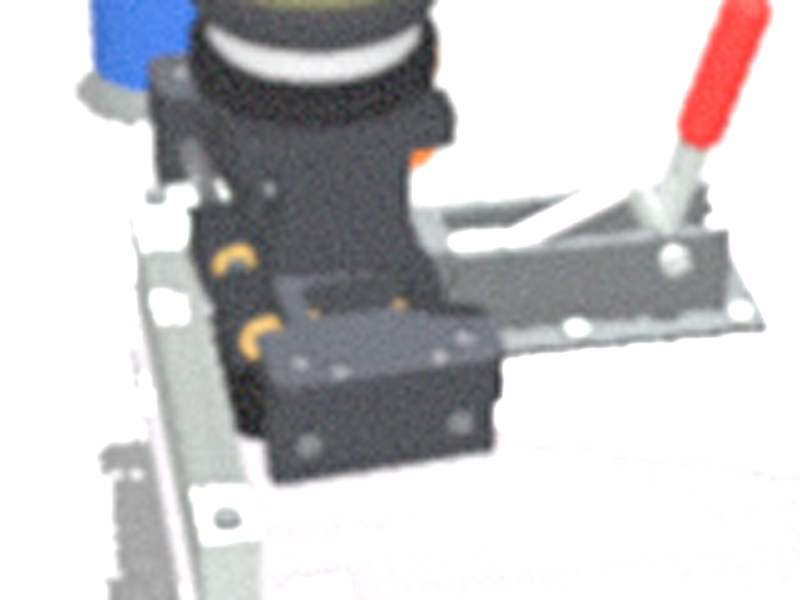

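Call:
carry_out(
  commands=[
    [-0.001, 0.005, 0.001, 0, 0, 0],
    [-0.002, 0.01, 0.001, 0, 0, 0],
    [-0.002, 0.015, 0.001, 0, 0, 0],
    [-0.003, 0.019, 0.001, 0, 0, 0],
    [-0.003, 0.023, 0.001, 0, 0, 0],
    [-0.003, 0.027, 0.001, 0, 0, 0],
    [-0.004, 0.031, 0.001, 0, 0, 0],
    [-0.004, 0.035, 0.001, 0, 0, 0],
  ],
)

```text
clock: 7.9
tool_pos: [0.5828, -0.0264, 0.0207]
eef_rot: [0.976, 0.219, 0.0, 0.0]
contact_force: [-0.9, 0.9, 0.4]
opening: 0.007
```

```bash
python3 plan.py 66,42,21,5;python3 pic.py a5
```

```text
t 7.9 fix [64.1778 52.0222] z 20.733013544106708 F [-0.9296  0.93    0.4169]
66,42,21,5 [ 0.001   0.0101 -0.0003] [ 0.0102  0.0011 -0.1269]
```

View pics/a5.png

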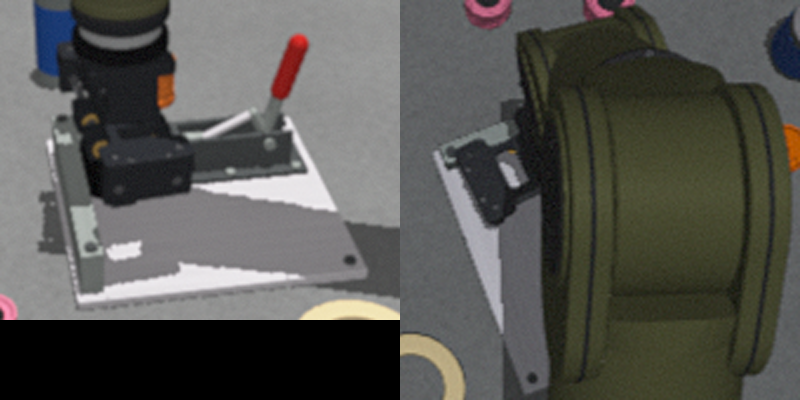

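Call:
carry_out(
  commands=[
    [0, 0.002, 0, 0, 0, 0],
    [0, 0.004, 0, 0, 0, 0],
    [0.001, 0.006, 0, 0, 0, 0],
    [0.001, 0.008, 0, 0, 0, 0],
    [0.001, 0.01, 0, 0, 0, 0],
    [0.001, 0.01, 0, 0, 0, 0],
  ],
)

```text
clock: 8.6
tool_pos: [0.5883, -0.0353, 0.0207]
eef_rot: [0.976, 0.219, 0.0, 0.0]
contact_force: [-1.1, 0.1, 0.2]
opening: 0.007
```

```bash
python3 plan.py 66,38,21,5
```

```text
t 8.6 fix [66.2391 41.8447] z 20.738645672497707 F [-1.0976  0.0824  0.1921]
66,38,21,5 [-0.0006  0.0038 -0.0003] [ 0.044  -0.025  -0.1597]
```

Call:
carry_out(
  commands=[
    [0, 0.0015, 0, 0, 0, 0],
    [0, 0.003, 0, 0, 0, 0],
    [0, 0.0045, 0, 0, 0, 0],
    [0, 0.0045, 0, 0, 0, 0],
  ],
)

```text
clock: 9.0
tool_pos: [0.5897, -0.0382, 0.0207]
eef_rot: [0.976, 0.219, 0.0, -0.0]
contact_force: [-1.7, 3.6, 1.1]
opening: 0.005
```

```bash
python3 plan.py 66,38,21,5;  python3 - <<'E'
from h import *
s=r.snapshot("side")
im=cv2.resize(s["img"][200:320,270:430],(800,600),interpolation=cv2.INTER_CUBIC)
im=cv2.convertScaleAbs(im,alpha=1.8,beta=30);cv2.imwrite("pics/a6.png",im)
E
```

```text
t 9.0 fix [66.5781 38.5628] z 20.721793268166643 F [-1.7403  3.576   1.1397]
66,38,21,5 [-0.0006  0.0005 -0.0003] [-0.0352 -0.0111 -0.1053]
```

View pics/a6.png

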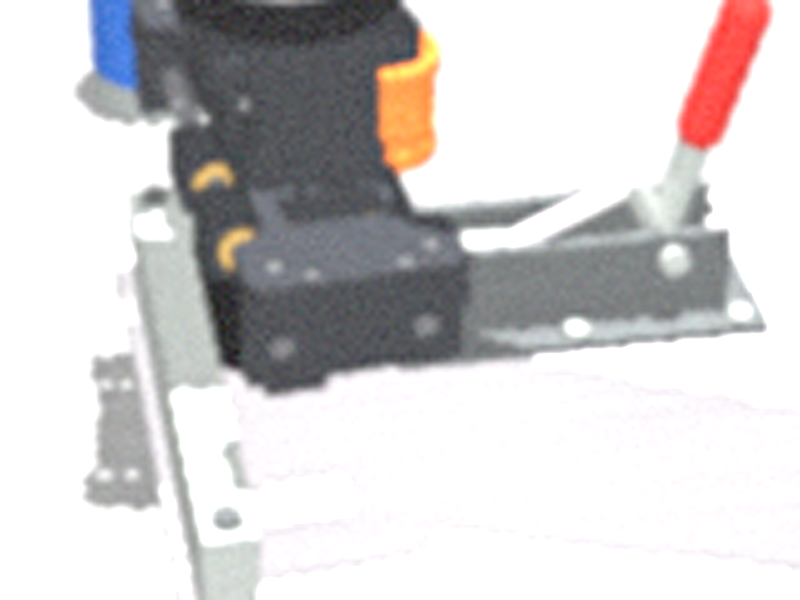

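Call:
carry_out(
  commands=[
    [0, 0.001, 0, 0, 0, 0],
    [0, 0.002, 0, 0, 0, 0],
    [0, 0.002, 0, 0, 0, 0],
    [0, 0.002, 0, 0, 0, 0],
  ],
)

```text
clock: 9.45
tool_pos: [0.5897, -0.0384, 0.0207]
eef_rot: [0.976, 0.22, -0.001, -0.001]
contact_force: [-4.4, 5.9, 2.5]
opening: 0.005
```

```bash
python3 plan.py 66,60,21,5
```

```text
t 9.45 fix [66.5245 38.4137] z 20.665186908674254 F [-4.4129  5.9241  2.5408]
66,60,21,5 [ 0.0013 -0.0216 -0.0003] [-0.1599  0.0322 -0.0274]
```

Call:
carry_out(
  commands=[
    [0, -0.005, 0, 0, 0, 0],
    [0, -0.012, 0, 0, 0, 0],
    [0, -0.025, 0, 0, 0, 0],
    [0, -0.035, -0.02, 0, 0, 0],
    [0, -0.035, -0.05, 0, 0, 0],
    [0, -0.035, -0.09, 0, 0, 0],
    [0, -0.035, -0.13, 0, 0, 0],
    [0, -0.035, -0.17, 0, 0, 0],
    [-0.02, -0.035, -0.18, 0, 0, 1],
    [-0.06, -0.035, -0.18, 0, 0, 2],
    [-0.1, -0.035, -0.18, 0, 0, 4],
    [-0.14, -0.035, -0.18, 0, 0, 5],
  ],
)

```text
clock: 10.65
tool_pos: [0.4477, -0.0688, 0.201]
eef_rot: [0.984, 0.176, 0.001, 0.0]
contact_force: [0.1, -0.5, -0.3]
opening: 0.009
```

```bash
python3 plan.py -140,0,190,0 -140,0,112,0
python3 - <<'E'
from plan import *
s=r.snapshot("side");im=cv2.resize(s["img"][190:340,285:460],(700,600),interpolation=cv2.INTER_CUBIC)
c=[]
for a in np.linspace(0,2*np.pi,60): c.append((proj(s,np.r_[f2w(70.8+22*np.cos(a),22*np.sin(a)),.055])-[285,190])*4+1.5)
cv2.polylines(im,[np.array(c).astype(int)],True,(0,255,0),1)
cv2.imwrite("pics/b1.png",im)
E
```

```text
t 10.65 fix [-77.1976  59.4895] z 201.00902291698907 F [ 0.0544 -0.4991 -0.3187]
-140,0,190,0 [-0.0626  0.0597  0.011 ] [ 0.0474 -0.0505 -0.1582]
-140,0,112,0 [-0.0627  0.0596  0.089 ] [ 0.0474 -0.0505 -0.1582]
```

View pics/b1.png

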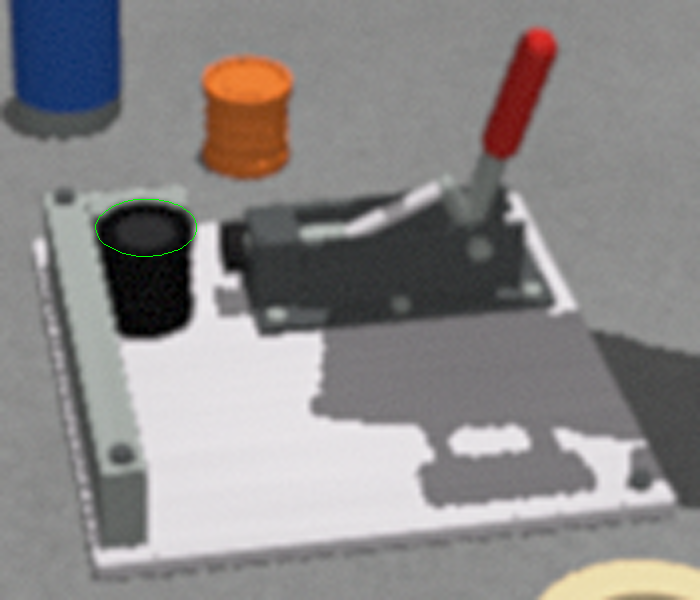

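Call:
carry_out(
  commands=[
    [-0.02, 0.02, 0.003, 0, 0, 0],
    [-0.04, 0.04, 0.006, 0, 0, 0],
    [-0.06, 0.06, 0.01, 0, 0, 0],
    [-0.06, 0.06, 0.03, 0, 0, 0],
    [-0.06, 0.06, 0.06, 0, 0, 0],
    [-0.06, 0.06, 0.08, 0, 0, 0],
    [-0.06, 0.06, 0.087, 0, 0, 0],
    [-0.06, 0.06, 0.087, 0, 0, 0],
  ],
)

```text
clock: 11.5
tool_pos: [0.4135, -0.1453, 0.1132]
eef_rot: [0.984, 0.177, -0.001, -0.0]
contact_force: [0.7, -0.0, 0.4]
opening: 0.006
```

```bash
python3 - <<'E'
from plan import *
st=r.get_state();print(st["clock"],w2f(st["tool_pos"]),st["tool_pos"],st["contact_force"])
for s,ph in [(76,-12),(76,0),(76,10),(76,20),(76,30),(76,40),(76,50),(76,58),(76,64),(76,68)]:
    p=np.radians(ph);x=-75+s*np.sin(p)-9*np.cos(p)-9;z=40+s*np.cos(p)+9*np.sin(p)
    d,t=shift(st,x,0,z,0);print(ph,round(x,1),round(z,1),d.round(4),t.round(2))
E
python3 pic.py b2
```

```text
11.5 [-135.9866   -0.274 ] [ 0.4135 -0.1453  0.1132] [ 0.6999 -0.0156  0.3893]
-12 -108.6 112.5 [ 0.0274 -0.0003  0.0007] [-0.03  0.07 -0.08]
0 -93.0 116.0 [ 0.043  -0.0003 -0.0028] [-0.03  0.07 -0.08]
10 -79.7 116.4 [ 0.0563 -0.0004 -0.0033] [-0.03  0.07 -0.08]
20 -66.5 114.5 [ 0.0695 -0.0004 -0.0014] [-0.03  0.07 -0.08]
30 -53.8 110.3 [ 0.0822 -0.0004  0.0028] [-0.03  0.07 -0.08]
40 -42.0 104.0 [ 0.094  -0.0004  0.0091] [-0.03  0.07 -0.08]
50 -31.6 95.7 [ 0.1044 -0.0004  0.0173] [-0.03  0.07 -0.08]
58 -24.3 87.9 [ 0.1117 -0.0004  0.0252] [-0.03  0.07 -0.08]
64 -19.6 81.4 [ 0.1164 -0.0004  0.0317] [-0.03  0.07 -0.08]
68 -16.9 76.8 [ 0.1191 -0.0004  0.0362] [-0.03  0.07 -0.08]
```

View pics/b2.png

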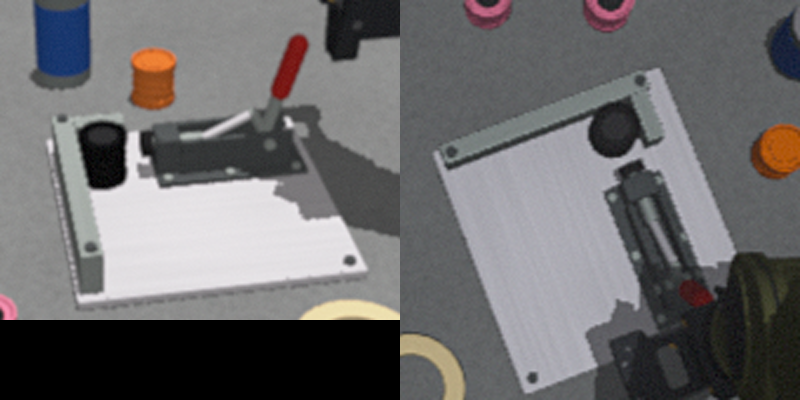

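The plug at (613,130) in the top half sits in the fence/stop corner, and the gripper is behind the red handle. Now I push the handle.

Call:
carry_out(
  commands=[
    [0.01, 0, 0, 0, 0, 0],
    [0.018, 0, 0, 0, 0, 0],
    [0.025, 0, 0, 0, 0, 0],
    [0.031, 0, -0.001, 0, 0, 0],
    [0.037, 0, -0.002, 0, 0, 0],
    [0.043, 0, -0.003, 0, 0, 0],
    [0.05, 0, -0.003, 0, 0, 0],
    [0.056, 0, -0.003, 0, 0, 0],
  ],
)

```text
clock: 12.4
tool_pos: [0.4636, -0.127, 0.1169]
eef_rot: [0.984, 0.176, -0.003, 0.0]
contact_force: [-5.5, -2.4, 4.9]
opening: 0.008
```

```bash
cat > arc.py <<'E'
from plan import *
st=r.get_state();print(st["clock"],w2f(st["tool_pos"]),st["tool_pos"],st["contact_force"])
for s,ph in [(76,a) for a in range(5,70,5)]:
    p=np.radians(ph);x=-75+s*np.sin(p)-9*np.cos(p)-9;z=40+s*np.cos(p)+9*np.sin(p)
    d,t=shift(st,x,0,z,0);print(ph,d.round(4))
E
python3 arc.py;python3 pic.py b3
```

```text
12.4 [-82.5864  -0.564 ] [ 0.4636 -0.127   0.1169] [-5.5201 -2.4449  4.8866]
5 [-0.0038 -0.0006  0.0005]
10 [ 0.0029 -0.0006  0.0005]
15 [ 0.0096 -0.0006  0.0012]
20 [ 0.0161 -0.0006  0.0024]
25 [ 0.0226 -0.0006  0.0041]
30 [ 0.0288 -0.0007  0.0065]
35 [ 0.0349 -0.0007  0.0093]
40 [ 0.0406 -0.0007  0.0127]
45 [ 0.0461 -0.0007  0.0166]
50 [ 0.0511 -0.0007  0.0209]
55 [ 0.0558 -0.0007  0.0257]
60 [ 0.0601 -0.0007  0.0308]
65 [ 0.0639 -0.0007  0.0363]
```

View pics/b3.png

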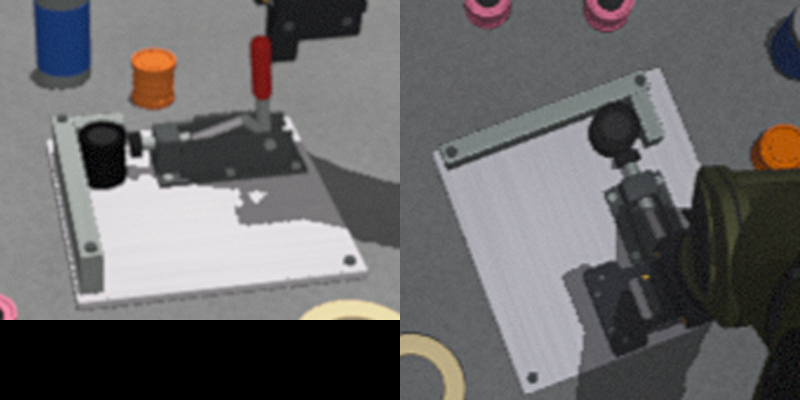

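Call:
carry_out(
  commands=[
    [0.007, 0, 0.001, 0, 0, 0],
    [0.014, 0, 0.002, 0, 0, 0],
    [0.02, 0, 0.004, 0, 0, 0],
    [0.026, 0, 0.006, 0, 0, 0],
    [0.032, 0, 0.009, 0, 0, 0],
    [0.038, 0, 0.013, 0, 0, 0],
    [0.043, 0, 0.017, 0, 0, 0],
    [0.048, 0, 0.021, 0, 0, 0],
    [0.053, 0, 0.026, 0, 0, 0],
    [0.057, 0, 0.031, 0, 0, 0],
  ],
)

```text
clock: 13.5
tool_pos: [0.5204, -0.1064, 0.0851]
eef_rot: [0.984, 0.176, 0.0, 0.0]
contact_force: [-0.7, 0.2, -0.0]
opening: 0.005
```

```bash
python3 arc.py;python3 pic.py b4
```

```text
13.5 [-22.1845  -1.1425] [ 0.5204 -0.1064  0.0851] [-0.6964  0.1891 -0.0366]
5 [-0.0641 -0.001  -0.0314]
10 [-0.0575 -0.001  -0.0313]
15 [-0.0508 -0.001  -0.0306]
20 [-0.0443 -0.001  -0.0294]
25 [-0.0378 -0.0011 -0.0276]
30 [-0.0316 -0.0011 -0.0252]
35 [-0.0256 -0.0011 -0.0223]
40 [-0.0198 -0.0011 -0.0189]
45 [-0.0144 -0.0011 -0.015 ]
50 [-0.0094 -0.0011 -0.0106]
55 [-0.0047 -0.0011 -0.0058]
60 [-0.0005 -0.0011 -0.0006]
65 [ 0.0033 -0.0012  0.0049]
```

View pics/b4.png

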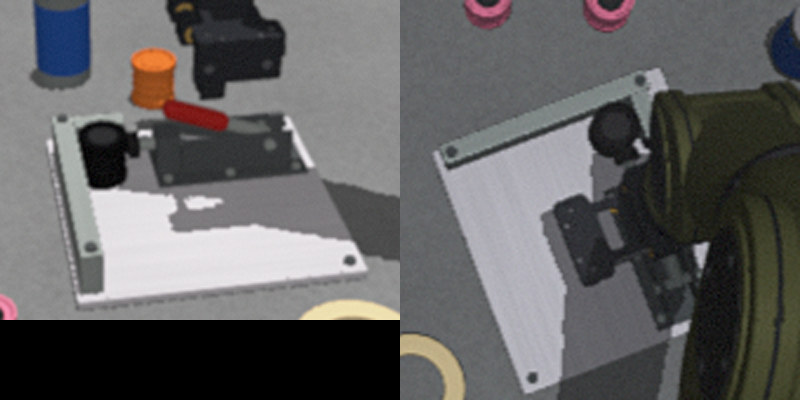

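Contact force is about zero and the handle lies forward over the plunger, with the fingers no longer touching it. I move straight up, then back away from the fixture.

Call:
carry_out(
  commands=[
    [-0.003, 0, -0.02, 0, 0, 0],
    [-0.005, 0, -0.05, 0, 0, 0],
    [-0.005, 0, -0.09, 0, 0, 0],
    [-0.005, 0, -0.13, 0, 0, 0],
    [-0.03, 0.01, -0.15, 0, 0, 0],
    [-0.06, 0.04, -0.16, 0, 0, 0],
    [-0.08, 0.08, -0.16, 0, 0, 0],
    [-0.1, 0.12, -0.16, 0, 0, 0],
    [-0.12, 0.16, -0.16, 0, 0, 0],
    [-0.14, 0.2, -0.16, 0, 0, 0],
    [-0.16, 0.24, -0.16, 0, 0, 0],
    [-0.16, 0.24, -0.16, 0, 0, 0],
  ],
)

```text
clock: 14.8
tool_pos: [0.4491, -0.3955, 0.2453]
eef_rot: [0.985, 0.171, -0.001, 0.003]
contact_force: [-0.5, 0.3, -0.9]
opening: 0.007
```

```bash
python3 pic.py c1
python3 - <<'E'
from plan import *
st=r.get_state();print(st["clock"],w2f(st["tool_pos"]),st["contact_force"])
S={n:r.snapshot(n) for n in("side","top")}
for n,s in S.items():
    for l in("handle_tip","plug_mid","bumper"):
        for d in r.spot_point(s,l)[:4]:
            f=w2f(d["xyz"])
            if abs(f[0])<120: print(n,l,f,d["xyz"][2]*1e3,d["p"])
p=np.radians(68);print("locked tip expect",-75+100*np.sin(p),40+100*np.cos(p))
s=S["side"];im=cv2.resize(s["img"][190:340,285:460],(700,600),interpolation=cv2.INTER_CUBIC)
def q(x,y,z): return ((proj(s,np.r_[f2w(x,y),z/1e3])-[285,190])*4+1.5).astype(int)
cv2.polylines(im,[np.array([q(70.8+22*np.cos(a),22*np.sin(a),55) for a in np.linspace(0,6.28,60)])],True,(0,255,0),1)
cv2.polylines(im,[np.array([q(-75,0,40),q(17.7,0,77.5)])],False,(255,255,0),1)
cv2.imwrite("pics/c2.png",im)
E
```

```text
14.9 [-184.8629 -241.2119] [ 0.1874  0.9275 -0.1911]
side handle_tip [16.6288 -4.0599] 75.80000000000001 0.78
side plug_mid [64.9657 -3.4971] 36.1 0.69
side bumper [37.869   2.5412] 46.199999999999996 0.62
top handle_tip [-79.6736 251.6394] 11.5 0.64
top handle_tip [22.1593 -1.5313] 77.3 0.63
top plug_mid [70.3931  3.3384] 36.8 0.89
top bumper [36.774   0.1745] 40.599999999999994 0.48
locked tip expect 17.718385456678746 77.4606593415912
```

View pics/c1.png

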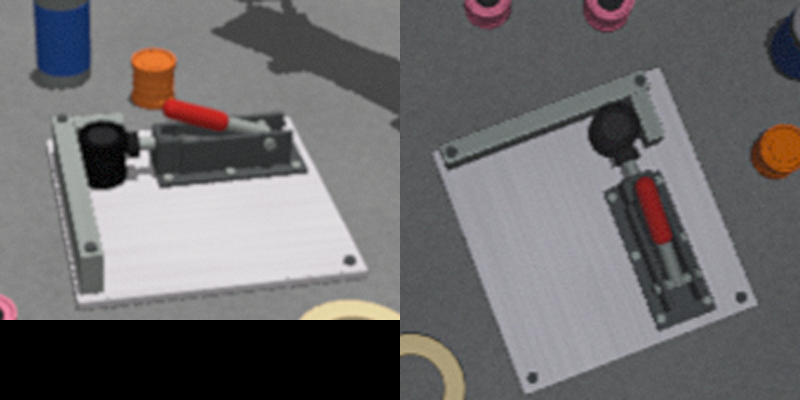

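View pics/c2.png

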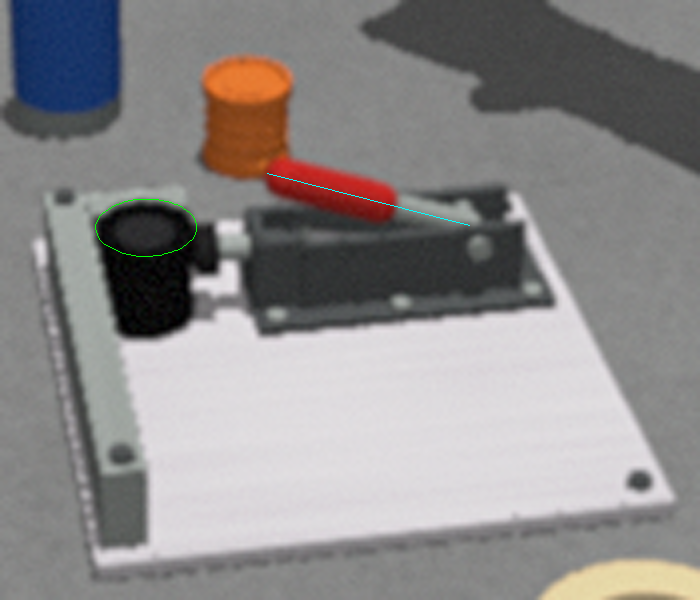

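The handle lies on the predicted locked line, with its tip at crop (275,172). The bumper is on the plug, the plug is in the nest and the arm is clear. Handing in.

```bash
python3 -c "
from plant import r
print(r.finish_job())"
```

```text
the job is handed in; nothing more can be done
None
```

I slid the black plug along the fence with the shut fingertips until it stopped against the side stop. I then pushed the red handle past its dead point until it snapped into lock, moved clear and handed the job in at about 15 s. No verdict was reported.

**Plug:** At the end of the slide the plug stopped moving and the push force rose to about 7 N. Before clamping and again after, it sat on the nest outline in the side picture to within a millimetre or two.

**Clamp:** After I moved clear, the handle lay on the computed locked line. The network put its tip at x 17 to 22, z 76 to 77 mm, against 17.7 and 77.5 expected. The bumper shows in contact with the plug.

**Other things:** The orange plug and the pink look-alikes near the fixture, and the spray can as far as it shows, look unmoved in the last pictures. I did not re-measure them, and the tape rolls were mostly outside the last crops. The path stayed well clear of all of them.

**Disagreements:**
- The network's plug readings scattered by up to 6 mm (x 65 from the side view, y 3.3 from the top view). I trusted the picture overlay over these.
- The first part of the slide, with the tool turned 15°, pressed the plug against the fence with up to about 10 N sideways and 7 N upward. I backed off, turned the tool to 5° and finished with much lower forces while sliding.

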